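# Lower the ratchet-held grow light over the seedling tray

## Task

Lower the grow light over the seedling tray until the stop collar on its mast rests lightly on the rubber buffer on top of the gear housing, then swing the release lever back so that the pawl lies on the ratchet wheel again, and let go. The light's weight pinches the pawl in the teeth: throw the release lever over first, then take the crank and ease it a little in the raising direction until the pawl jumps out, and wind the light down slowly, keeping the crank in hand until the buffer has taken the weight. Do not force the wheel back against the pawl, let the light run down by itself or wind the collar hard onto the buffer, and leave the tray, the pots and the widger where they are.

Things in the scene. Friction and masses are not known exactly. Their poses are not given: they have to be found in the camera images.
- stand: grow-light stand bolted to the counter: steel base plate 170 x 185 x 8 mm carrying a crank, a ratchet wheel and an aluminium gear housing, in that order along its y. Origin on the counter straight below the ratchet wheel's middle; x level, away from the robot (turned up to 15 degrees either way), y along the level shaft, z up. The shaft's axis crosses the z axis 150 mm above the counter
- crank_axis (a point): point on the shaft's axis (stand y -95 mm), the centre of the circle of grip_mid; fixed to the stand, with the stand's axes. Stand y of the parts, mm: grip -145 to -45, crank arm -43 to -37, ratchet wheel, pawl and lever -12 to 6, bearing plate 13 to 19 (60 wide, top 208 above the counter), housing 55 to 125, mast centre 90 (at x 38)
- grip_mid (a point): middle of the crank's grip, a black plastic cylinder 24 mm in diameter and 100 mm long lying parallel to the shaft; it spins freely on its spindle and goes round the shaft at 75 mm radius. At the start it is on the robot's side of the shaft, up to 50 degrees above or below the shaft's level. Room beside the crank arm: 52 mm from the grip's middle to the arm
- grip: the same crank grip as a body; origin on its axis, in line with the ratchet wheel's middle plane (95 mm from grip_mid along the shaft)
- shaft (a joint): turn of the shaft with wheel, pinion and crank, rad, 0 at the start; positive (about the stand's +y) lowers the light: the grip rises on the robot's side, passes over the top away from the robot and sinks on the far side. 1 rad = 20 mm of light. The light's weight pulls it to positive with 0.12 to 0.2 N m (1.6 to 2.7 N at the grip); let go with the pawl out, it runs down
- ratchet: dark steel ratchet wheel with 12 saw teeth, 70 mm over the tips, teeth 9 mm deep, keyed on the shaft; origin at its centre. It turns freely in the raising direction, and the undercut teeth catch the pawl in the lowering direction
- pawl_nose: the steel pawl, 30 mm long from its pin to its nose, lying in the teeth at the top of the wheel on the robot's side; origin on its pin, 43 mm above the shaft. The loaded tooth presses 4 to 6.5 N on it; more than about 30 N (about 10 N pushed at the grip in the lowering direction) is forcing it
- pawl (a joint): swing of the pawl relative to the release lever, rad; the two are joined by a spring. 0 to 0.3 with the lever at hold (by where on a tooth the pawl lies); about -0.8 when the lever is thrown but the pawl still is pinched in the teeth; about -0.3 when it has jumped clear
- release (a joint): swing of the release lever, rad: 0 = hold (lever leans towards the robot), 0.8 = thrown (leans away from the robot); end stops at both; stiff, stays where it is left, about 2 N at its tip to move. The pawl follows only when no tooth pinches it: ease the shaft about 0.03 to 0.2 rad in the raising direction
- release_tip (a point): centre of the 14 mm steel ball at the top of the release lever, 55 mm from the pawl's pin, about 243 mm above the counter, in the plane of the ratchet wheel (stand y = 0); it swings along the stand's x, about 43 mm from hold to thrown
- collar: dark steel stop collar 46 x 46 x 18 mm clamped on the mast above the gear housing and its buffer; origin at the middle of its underside; it goes down with the mast
- collar_under (a point): middle of the collar's underside
- guide: top of the gear housing: an aluminium plate 100 x 70 mm, 200 mm above the counter, with a black rubber buffer (42 x 42 mm, round the mast, 30 N/mm) on which the collar comes to rest. The buffer is screwed up to stand 2 to 14 mm proud; how far is not measured, so feel for it. It then bears the light's weight (5 to 10 N); over 40 N is winding hard (the crank multiplies a push at the grip by 3.75)
- housing_top (a point): point on the aluminium top plate of the gear housing (not on the buffer) straight below collar_under; axes as the stand; the collar starts 38 to 78 mm above it
- mast (a joint): descent of the 25 mm square mast with collar and light, m: 0 at the start, positive down; over 0.08 m/s is running down. The light, a flat head 120 x 300 mm, is carried from the mast's top (420 mm above the counter at the start) sideways towards the stand's +y, its underside 380 mm above the counter at the start
- tray: yellow plastic seedling tray 180 x 260 x 50 mm under the light, leave alone; origin at the middle of its underside
- pot0: terracotta pot 84 mm wide, 78 mm tall at the back of the counter, leave alone; origin at the middle of its underside
- pot1: terracotta pot 92 mm wide, 86 mm tall, the same
- pot2: terracotta pot 76 mm wide, 70 mm tall, the same
- widger: steel widger, a flat strip 200 x 18 x 4 mm lying on the counter by the tray on the robot's side, leave alone; origin near its middle, underside

How it is judged:
On the way, in this order (a step that is already met when the one before it is completed fails the run):
1. the release lever is thrown and the pawl is clear of the wheel while the light still is at its old height (value of joint release above 0.6 rad and value of joint pawl above -0.5 rad and value of joint mast below 0.006 m), for 0.1 s.
2. the light is down with the crank still in hand: the collar bears on the buffer while the fingers touch the grip (contact force between collar and guide above 3 N and contact force between the fingers and grip above 0.3 N), for 0.3 s.
At the end, for the whole second after the job is handed in: The collar rests on the buffer, which bears the light's weight (over 3 N between them), the release lever is back at hold (under 0.15 rad) with the pawl on the wheel, and the light is at rest (contact force between collar and guide above 3 N and value of joint release below 0.15 rad and velocity of joint mast between -0.005 and 0.005 m/s); the robot touches nothing.
It fails at once if the wheel is forced back against the pawl (over 30 N between them) (contact force between pawl_nose and ratchet above 30 N).
It fails at once if the collar is wound hard onto the buffer (over 40 N between them) (contact force between collar and guide above 40 N).
It fails at once if the light runs down (faster than 0.08 m/s) (velocity of joint mast above 0.08 m/s).
It fails at once if the tray is moved more than 20 mm (distance of tray from where it was at the start of the episode above 0.02 m).
It fails at once if a pot or the widger is moved more than 20 mm (distance of any of pot0, pot1, pot2, widger from where it was at the start of the episode above 0.02 m).
It also fails if it takes over 72 s, if anything falls off the work surface, if the arm or the gripper's body presses on something with over 40 N, if the wrist force passes 120 N, or if a joint passes its speed limit or range.

## Robot

A 6-joint arm with a two-finger parallel gripper is mounted at the origin on the work surface. World frame = base frame: x ahead of the robot, y to its left, z up, the work surface at z = 0. Lengths are in m, angles in rad, forces in N, time in s.
With the tool pointing down it reaches from about 0.3 to 0.75 m from the base axis. Payload 8.5 kg.
Tool frame: the origin (TCP) lies at the very end of the fingers, on their centre line; the grasp point (between the pads) lies 19 mm behind it; z points along the fingers, y is the line along which they close (so a half turn about z gives the same grasp; the last joint's range is limited). The gripper opens to 88 mm and grips with 3 to 60 N. Pads are 18 mm wide; open, the fingers measure 123 mm over their backs; the gripper's body (75 mm by 187 mm) begins 45 mm behind the grasp point.
Start: joints at [1.063, 0.381, 1.297, -0, 1.464, -0.215], TCP at [0.159, 0.527, 0.239] pointing down, gripper open.
Joint ranges: [-3.11, 3.11], [-0.89, 2.33], [0.22, 2.48], [-1.42, 4.56], [0.17, 2.85], [-2.88, 2.88]. Speed limits (rad/s): [2.39, 2.39, 3.14, 3.14, 3.14, 3.14].

## Interface

Orientations are given as a unit quaternion [w, x, y, z].
In Python, from rig import ctrl, vision, job gives the robot as it stands.
- The arm moves only by the tool send_rows, never from a script. Its argument "series" is a list of rows, each a list of 3 entries, a list of its own where there are three numbers: the shift along the tool's x, y, z in mm, then the turn, a rotation vector about the tool's x, y, z in rad, then the opening in per cent of the stroke, from 0 (shut) to 100 (fully open). A call has 1 to 20 rows; each row is the pose to reach, as a shift and turn from the pose commanded when the call began, along the tool's axes at that moment; what a row does not reach only later rows make up. A row lasts 1/8 s, in which the tool goes at most 62.5 mm and 10.7 degrees, less where a joint would pass 70% of its speed; a pose out of reach is approached as far as the arm can. A call with a gripper value outside its range is refused whole. The fingers move at their own pace and stop on an object; "newtons" is the grip in N (left out, the last holds). Time passes only in rows, so rows that repeat a pose let the fingers close. It gives the time, the measured TCP pose, the force, the opening and the grip force at its end, in the units of the state.
- ctrl.state(): the state, without advancing time (a new reading comes with each control period).
- vision.capture(name): name is "scene" or "top"; returns a dict with "frame" (384x512x3 uint8, red, green, blue), "depth" (384x512 float32, m along the optical axis (not along the pixel's ray), 0 where there is no reading), "intrinsics" (3x3 intrinsics, pixels), "D" ([k1, k2, p1, p2, k3] as OpenCV has them; the pictures are not rectified), "R" (3x3) and "t" (3): a world point X has camera coordinates R X + t. Camera axes: x right, y down, z forward; pixel columns grow to the right and rows downward; lengths in m; the calibration is good to about 2 mm. A picture is of the moment at which its call begins.
- job.hand_in(): hands the job in; it is judged then, once.
The state is a dict: "clock": time; "joints": joint angles; "joint_vel": joint speeds; "effort": joint torques, N m; "position": TCP position; "tcp_rot": TCP orientation; "force": force on the tool from outside, world axes, zero at the start; "torque": the same for the moment, N m; "grip_width": finger opening in m; "gripper_force": force on a finger pad.
Only numpy, scipy, OpenCV 4.12 (cv2) and the standard library are available. Lean on these libraries where they do the work, as an engineer would, in place of code of your own. Each camera call takes 0.05 s, during which the arm holds its last target. There are 200 camera calls.

## Working session

There is one attempt and no reset: what is moved stays moved. The work goes in short steps, Python scripts to look and compute and a tool call to move; the robot and the scene stay as the last step left them, time stands still between calls to the robot, and variables do not carry over. Pictures are saved under pics/ and viewed, at most 12 in all, crops included, and the job is handed in when it is done.

Besides the shell and the picture viewer there is one more tool, called after "Emit:" as name([rows], argument=value, ...), one row to a line, values as JSON. send_rows: Moves the arm, as the interface text tells. Its arguments: {"type":"object","properties":{"series":{"type":"array","items":{"type":"array"}},"newtons":{"type":"number"}},"required":["series"]}

```bash
mkdir -p pics
cat > h.py <<'E'
import numpy as np, cv2
from rig import ctrl, vision, job
from scipy.spatial.transform import Rotation as Ro
def cap(n):
    c=vision.capture(n); np.savez(f'{n}.npz',**{k:np.asarray(v) for k,v in c.items()}); return c
def save(c,name,box=None,s=1):
    im=np.asarray(c['frame'])
    if box: im=im[box[1]:box[3],box[0]:box[2]]
    im=cv2.resize(im,None,fx=s,fy=s,interpolation=cv2.INTER_CUBIC)
    cv2.imwrite(f'pics/{name}.png',im[...,::-1])
def px(c,u,v,d=None):
    if d is None:
        w=c['depth'][int(v)-1:int(v)+2,int(u)-1:int(u)+2]; d=np.median(w[w>0]) if (w>0).any() else 0
    p=cv2.undistortPoints(np.array([[[u,v]]],float),c['intrinsics'],c['D'])[0,0]
    return c['R'].T@(np.array([p[0]*d,p[1]*d,d])-c['t'])
def proj(c,X):
    return cv2.projectPoints(np.atleast_2d(np.array(X,float)),cv2.Rodrigues(c['R'])[0],c['t'],c['intrinsics'],c['D'])[0][:,0]
E
python3 - <<'E'
from h import *
for n in('scene','top'):
    c=cap(n); print(n,c['t'],-c['R'].T@c['t'],c['R'][2]); save(c,n+'0',s=1.5)
s=ctrl.state(); print(s)
E
```

```text
scene [ 0.07846896 -0.1965726   1.64209755] [1.42187551 0.23535547 0.81496034] [-0.78634367 -0.17815482 -0.59154416]
top [0.00964134 0.57900935 1.04351205] [0.51378095 0.04658928 1.07616018] [ 0.06103744 -0.02008527 -0.99793337]
{'clock': 0.1, 'joints': array([ 1.06270388e+00,  3.81105755e-01,  1.29815835e+00,  3.29671670e-06,
        1.46358432e+00, -2.15276912e-01]), 'joint_vel': array([ 0.00044135, -0.00253203, -0.00085288,  0.00260033, -0.00055085,
       -0.00069745]), 'effort': array([ 3.93661103e-03, -4.38647568e+01, -2.24915940e+01,  7.14739063e-02,
        3.41771857e-02, -9.78737739e-05]), 'position': array([0.15862208, 0.52636947, 0.23822077]), 'tcp_rot': array([-2.23710413e-04,  1.45885427e-01,  9.89301293e-01, -5.86682983e-04]), 'force': array([ 1.56545319, -0.26130007,  0.27237673]), 'torque': array([-0.00691661,  0.00060313, -0.00203209]), 'gripper_force': 0.0, 'grip_width': 0.08804915530177458}
```

View pics/scene0.png

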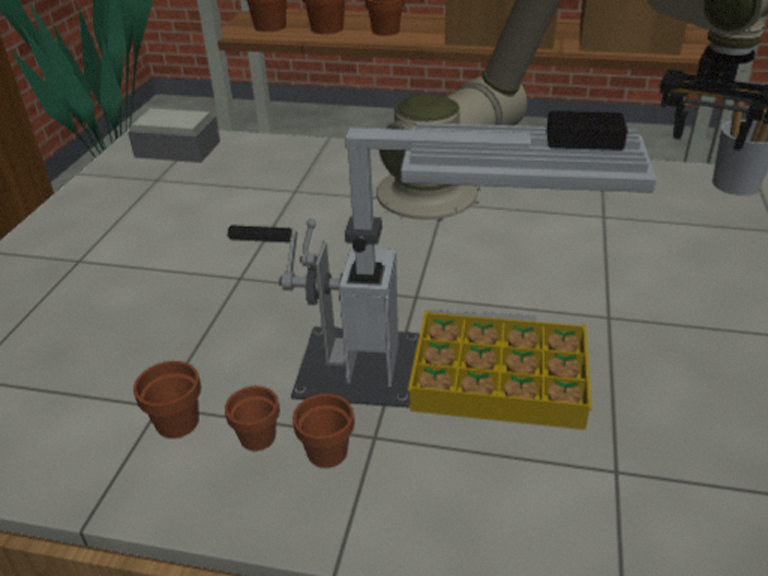

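View pics/top0.png

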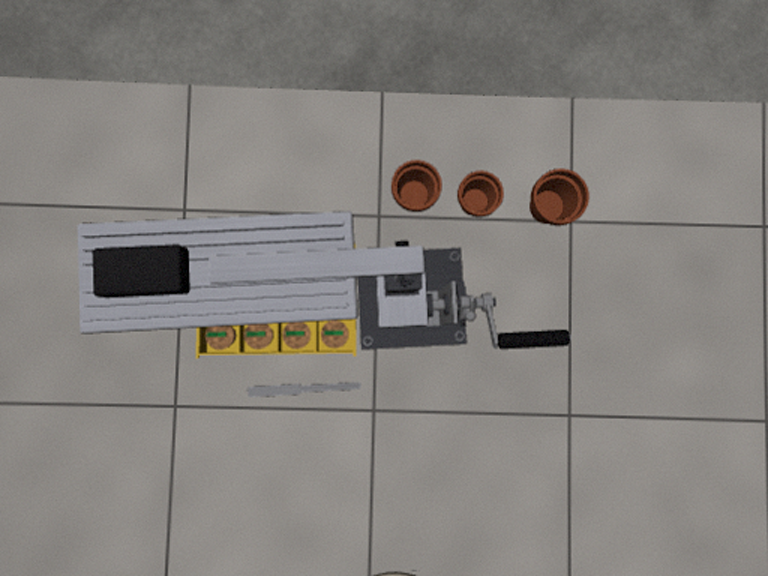

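The scene image shows the grip at (153–194, 156) and the lever ball at about (207,149). In the top image the grip is at (332–380, 226), the shaft hub at (324,200) and the plate bolts at (303,171), (307,225) and (245,227).

Run:
```python
from h import *
L=lambda n:dict(np.load(n+'.npz'))
for n,box in(('top',(325,215,390,240)),('scene',(148,145,200,165))):
    c=L(n); f=c['frame'].astype(int); P=[]
    for v in range(box[1],box[3]):
        for u in range(box[0],box[2]):
            if f[v,u].max()<50 and c['depth'][v,u]>0:
                p=px(c,u,v,c['depth'][v,u])
                if p[2]>.08: P.append(p)
    P=np.array(P); m=np.median(P,0); P=P[np.linalg.norm(P-m,axis=1)<.07]; m=P.mean(0)
    U,S,V=np.linalg.svd(P-m); d=V[0]*np.sign(V[0][1]); t=(P-m)@d
    print(n,len(P),m.round(4),'dir',d.round(4),'yaw',np.degrees(np.arctan2(-d[0],d[1])).round(2),'ends',(m+d*t.min()).round(4),(m+d*t.max()).round(4),'zmax',np.percentile(P[:,2],95))
c=L('top')
for u,v in((303,171),(307,225),(245,227)): 
    p=px(c,u,v); print('bolt',p.round(4))
save(c,'tc',(230,150,400,250),4.5)
c=L('scene'); save(c,'sc',(140,80,290,280),3)
```

```text
top 471 [ 0.5136 -0.1797  0.206 ] dir [-0.0796  0.9968 -0.0105] yaw 4.57 ends [ 0.5177 -0.2303  0.2065] [ 0.5097 -0.13    0.2055] zmax 0.20994413932263
scene 360 [ 0.521  -0.1795  0.2037] dir [-0.0862  0.9963 -0.0041] yaw 4.94 ends [ 0.5254 -0.2305  0.2039] [ 0.5168 -0.1312  0.2035] zmax 0.20973516120697516
bolt [ 0.653  -0.0903  0.0151]
bolt [ 0.5121 -0.1036  0.0145]
bolt [0.5027 0.0573 0.0138]
```

View pics/tc.png

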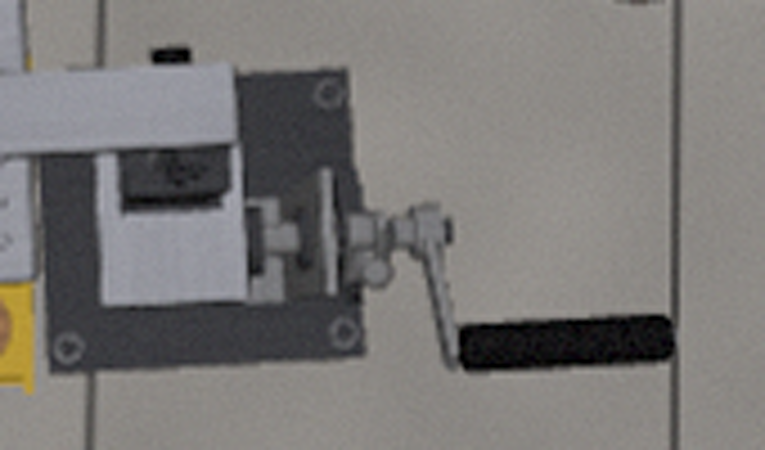

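View pics/sc.png

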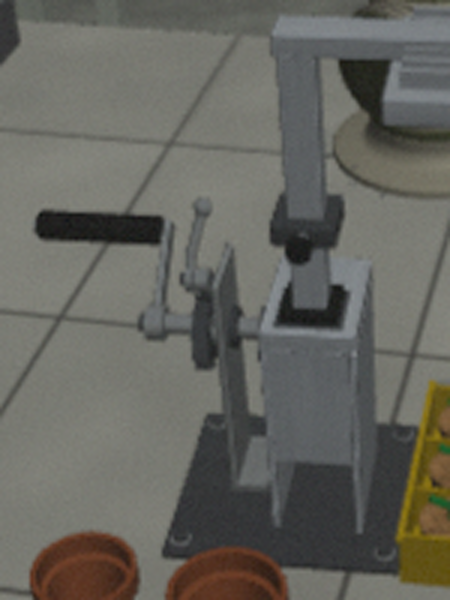

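The top crop shows the ball at native (314,210), the hub at (325.5,200.7) and the grip from (332,227) to (380,225). The scene crop shows the ball at native (207.3,148.7) and the collar above the buffer. Next I check the stand pose against the images.

```bash
cat >> h.py <<'E'
# stand pose
TH=np.radians(4.6); XH=np.array([np.cos(TH),np.sin(TH),0]); YH=np.array([-np.sin(TH),np.cos(TH),0]); ZH=np.array([0,0,1.])
O=np.array([.5646,-.0806,0])
def W(x,y,z): return O+(x*XH+y*YH+z*ZH)/1000   # mm stand -> world m
RT=np.column_stack([-YH,XH,-ZH]); RT=RT if np.linalg.det(RT)>0 else np.column_stack([YH,XH,-ZH])
def rows(targets,rot=RT):
    s=ctrl.state(); q=s['tcp_rot']; R0=Ro.from_quat([q[1],q[2],q[3],q[0]])
    tv=(R0.inv()*Ro.from_matrix(rot)).as_rotvec()
    print('turn',tv.round(3))
    for T in targets: print((R0.inv().apply(T-s['position'])*1000).round(1))
def tri(a,ua,b,ub):
    A=[];B=[]
    for c,u in((a,ua),(b,ub)):
        p=cv2.undistortPoints(np.array([[u]],float),c['intrinsics'],c['D'])[0,0]
        for i in(0,1): A.append(c['R'][i]-p[i]*c['R'][2]); B.append(p[i]*c['t'][2]-c['t'][i])
    x,r,_,_=np.linalg.lstsq(np.array(A),np.array(B),rcond=None); return x
def stand(p): d=(np.array(p)-O)*1000; return np.array([d@XH,d@YH,d[2]]).round(1)
E
python3 - <<'E'
from h import *
L=lambda n:dict(np.load(n+'.npz'))
t,s=L('top'),L('scene')
b=tri(t,(314,210.4),s,(207.3,148.7)); print('ball',b,stand(b), stand(px(t,314,210)),stand(px(s,207,149)))
for n,X in dict(ball=W(-21,0,243),hubend=W(0,-43,150),gripend=W(-58,-145,197),gripin=W(-58,-45,197),houscorner=W(-12,55,200),hous2=W(-12,125,200),p1=W(-85,-60,8)).items(): print(n,proj(t,X).round(1),proj(s,X).round(1))
for q in ((275,155),(287,154)): print('collar face',stand(px(s,140+q[0]/3,80+q[1]/3)))
# collar lower edge front (x=+61): crop (295,245); 
for z in range(235,285,5): print(z,((proj(s,W(61,90,z))[0]-[140,80])*3).round(0))
print(((proj(s,W(59,90,205))[0]-[140,80])*3).round(0))
print(ctrl.state()['position']); rows([W(-170,-20,370),W(-80,-3,330),W(-21,-3,330),W(-21,-3,226),W(28,-3,228)])
E
```

```text
ball [ 0.54257502 -0.08465727  0.2449656 ] [-22.3  -2.3 245. ] [-21.6  -1.7 249.7] [-15.9  -1.2 248.2]
ball [[312.6 209.9]] [[208.2 149.8]]
hubend [[324.5 201. ]] [[191.8 187.9]]
gripend [[377.4 224.1]] [[153.6 155.3]]
gripin [[331.2 226.6]] [[194.6 157.3]]
houscorner [[283.8 207.7]] [[232.9 169.2]]
hous2 [[251.3 209.4]] [[263.7 170.7]]
p1 [[323.1 236. ]] [[199.1 211.8]]
collar face [-5.238e+02 -4.980e+01 -1.000e-01]
collar face [ 50.9  79.5 334.8]
235 [308. 287.]
240 [307. 281.]
245 [307. 275.]
250 [307. 269.]
255 [306. 263.]
260 [306. 257.]
265 [305. 251.]
270 [305. 245.]
275 [305. 239.]
280 [304. 233.]
[310. 320.]
[0.15862208 0.52636947 0.23822077]
turn [-1.000e-03  0.000e+00  1.198e+00]
[-412.8 -544.7 -131.2]
[-490.5 -496.   -91.3]
[-545.4 -474.5  -91.3]
[-545.4 -474.4   12.7]
[-591.1 -456.5   10.6]
```

Emit:
send_rows([
  [[-413,-545,-131],[0,0,1.198],40],
  [[-413,-545,-131],[0,0,1.198],40],
  [[-413,-545,-131],[0,0,1.198],40],
  [[-413,-545,-131],[0,0,1.198],40],
  [[-413,-545,-131],[0,0,1.198],40],
  [[-413,-545,-131],[0,0,1.198],40],
  [[-413,-545,-131],[0,0,1.198],40],
  [[-413,-545,-131],[0,0,1.198],40],
  [[-413,-545,-131],[0,0,1.198],40],
  [[-413,-545,-131],[0,0,1.198],40],
  [[-413,-545,-131],[0,0,1.198],40],
  [[-413,-545,-131],[0,0,1.198],40],
  [[-490,-496,-91],[0,0,1.198],40],
  [[-490,-496,-91],[0,0,1.198],40],
  [[-545,-474,-91],[0,0,1.198],40],
  [[-545,-474,-91],[0,0,1.198],40],
  [[-545,-474,-91],[0,0,1.198],40],
], newtons=20)

```text
clock: 2.22
position: [0.5432, -0.0837, 0.3296]
tcp_rot: [-0.0, 0.678, 0.735, -0.0]
force: [-0.6, 0.4, 0.3]
grip_width: 0.0352
gripper_force: 0.0
```

```bash
sed -i 's/^O=.*/O=np.array([.5647,-.0816,0])/' h.py
python3 - <<'E'
from h import *
c=cap('scene'); save(c,'s2',(100,0,400,225),2.6)
s=ctrl.state(); print(stand(s['position']),s['clock'],s['force'],s['grip_width']); rows([W(-22,-3,330),W(-22,-3,228),W(31,-3,230)])
E
```

```text
[-21.9  -0.6 330.1] 2.275 [-0.26197635 -0.12094222  0.41435913] 0.03529431975565975
turn [0. 0. 0.]
[-2.4 -0.1  0.1]
[-2.400e+00 -1.000e-01  1.021e+02]
[ -2.4  52.9 100.1]
```

View pics/s2.png

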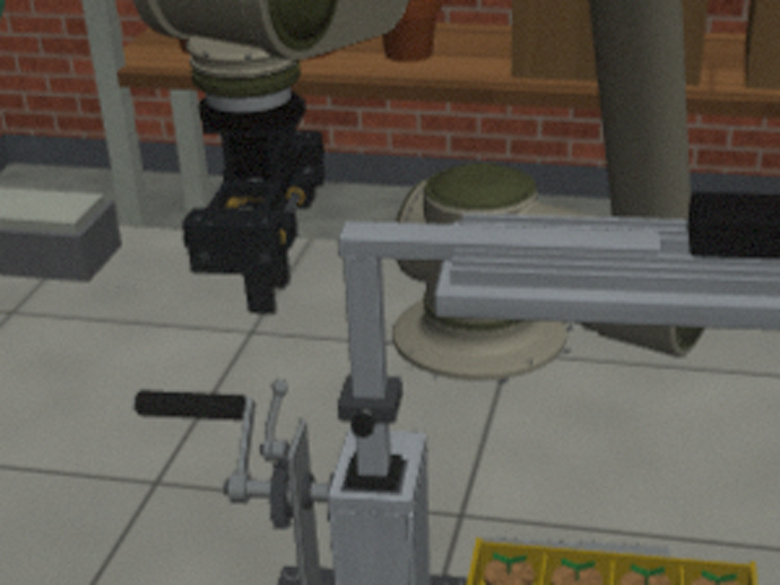

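The picture shows the gripper hanging freely above the lever ball, and the wrist clear of the mast.

Emit:
send_rows([
  [[-2,0,50],[0,0,0],40],
  [[-2,0,102],[0,0,0],40],
  [[-2,0,102],[0,0,0],40],
  [[-2,10,101],[0,0,0],40],
  [[-2,18,100],[0,0,0],40],
  [[-2,25,99],[0,0,0],40],
  [[-2,32,99],[0,0,0],40],
  [[-2,38,100],[0,0,0],40],
  [[-2,43,100],[0,0,0],40],
  [[-2,47,100],[0,0,0],40],
  [[-2,50,100],[0,0,0],40],
  [[-2,50,100],[0,0,0],40],
])

```text
clock: 3.78
position: [0.594, -0.0825, 0.2297]
tcp_rot: [0.0, 0.678, 0.735, 0.0]
force: [-1.2, 0.2, -0.3]
grip_width: 0.035
gripper_force: 0.5
```

Run:
```python
from h import *
c=cap('scene'); save(c,'s3',(130,50,290,210),3.6)
s=ctrl.state(); print(stand(s['position']),s['clock'],s['force'],s['grip_width'])
```

```text
[ 29.1  -3.3 229.8] 3.825 [-1.6971242  -0.13690174 -0.87607329] 0.03510485393883512
```

View pics/s3.png

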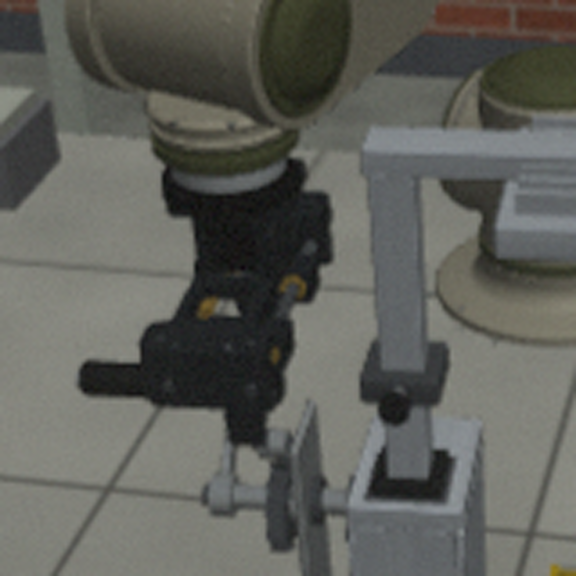

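The finger is pushing the lever, which is nearly thrown. I push a little further and then rise.

Emit:
send_rows([
  [[0,1,0],[0,0,0],40],
  [[0,2,0],[0,0,0],40],
  [[0,3,0],[0,0,0],40],
  [[0,3,0],[0,0,0],40],
])

```text
clock: 4.32
position: [0.5951, -0.0824, 0.2294]
tcp_rot: [-0.002, 0.678, 0.735, -0.002]
force: [-10.0, -0.6, 0.6]
grip_width: 0.035
gripper_force: 5.1
```

Run:
```python
from h import *
s=ctrl.state(); print(stand(s['position']),s['clock'],s['force'],s['grip_width'])
rows([W(20,-3,335),W(-58,-97,290),W(-58,-97,178)])
```

```text
[ 30.3  -3.2 229.4] 4.325 [-9.98111607 -0.56641897  0.62660964] 0.0349931786058801
turn [-0.005 -0.    -0.001]
[   0.3  -10.8 -105.5]
[-93.8 -88.5 -60.2]
[-93.8 -88.   51.8]
```

Emit:
send_rows([
  [[0,-10,0],[0,0,0],40],
  [[0,-10,-60],[0,0,0],60],
  [[0,-10,-100],[0,0,0],80],
  [[-94,-90,-60],[0,0,0],80],
  [[-94,-90,-60],[0,0,0],80],
  [[-94,-90,-60],[0,0,0],80],
  [[-94,-90,0],[0,0,0],80],
  [[-94,-90,40],[0,0,0],80],
  [[-94,-90,52],[0,0,0],80],
  [[-94,-90,52],[0,0,0],80],
])

```text
clock: 5.58
position: [0.5153, -0.1831, 0.1785]
tcp_rot: [0.001, 0.678, 0.735, 0.0]
force: [0.2, 0.3, 0.7]
grip_width: 0.0705
gripper_force: 0.0
```

Run:
```python
from h import *
c=cap('scene'); save(c,'s4',(120,60,280,220),3.6)
s=ctrl.state(); print(stand(s['position']),s['clock'],s['force'],s['grip_width'])
```

```text
[-57.2 -97.4 179.3] 5.625 [-1.40370912  0.05075004  0.59966851] 0.07044377130208536
```

View pics/s4.png

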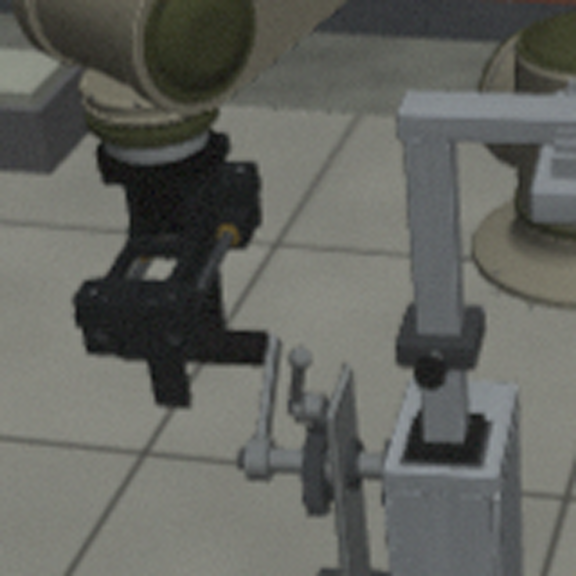

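The fingers straddle the grip, and the lever leans away, thrown. Now I close lightly.

Emit:
send_rows([
  [[0,-3,0],[0,0,0],80],
  [[0,-3,0],[0,0,0],40],
  [[0,-3,0],[0,0,0],24],
  [[0,-3,0],[0,0,0],24],
  [[0,-3,0],[0,0,0],24],
  [[0,-3,0],[0,0,0],24],
  [[0,-3,0],[0,0,0],24],
  [[0,-3,0],[0,0,0],24],
], newtons=6)

```text
clock: 6.62
position: [0.5119, -0.1834, 0.1778]
tcp_rot: [0.0, 0.678, 0.735, 0.0]
force: [3.6, 2.1, 0.1]
grip_width: 0.0239
gripper_force: 6.0
```

Run:
```python
from h import *
s=ctrl.state(); print(stand(s['position']),s['clock'],s['force'],s['grip_width'],s['gripper_force'])
```

```text
[-60.8 -97.2 177.8] 6.625 [3.61086399 2.07536899 0.08600971] 0.023866001944996943 6.002694815397263
```

Emit:
send_rows([
  [[0,0,0],[0,0,0],22],
  [[0,0,0],[0,0,0],22],
  [[0,-1,1.3],[0,0,0],22],
  [[0,-2,2.7],[0,0,0],22],
  [[0,-3,4],[0,0,0],22],
  [[0,-4,5.4],[0,0,0],22],
  [[0,-5,6.8],[0,0,0],22],
  [[0,-5.5,7.5],[0,0,0],22],
  [[0,-5.5,7.5],[0,0,0],22],
  [[0,-5.5,7.5],[0,0,0],22],
], newtons=20)

```text
clock: 7.88
position: [0.5067, -0.1837, 0.1702]
tcp_rot: [0.0, 0.678, 0.735, 0.001]
force: [7.8, 2.0, -2.7]
grip_width: 0.0231
gripper_force: 20.0
```

Run:
```python
from h import *
c=cap('scene'); save(c,'s5',(170,120,250,220),6)
s=ctrl.state(); print(stand(s['position']),s['clock'],s['force'],s['grip_width'],s['gripper_force'])
```

```text
[-66.1 -97.1 170.2] 7.925 [ 6.34832206  1.9646407  -2.2237804 ] 0.023040475632689385 20.005074329674244
```

View pics/s5.png

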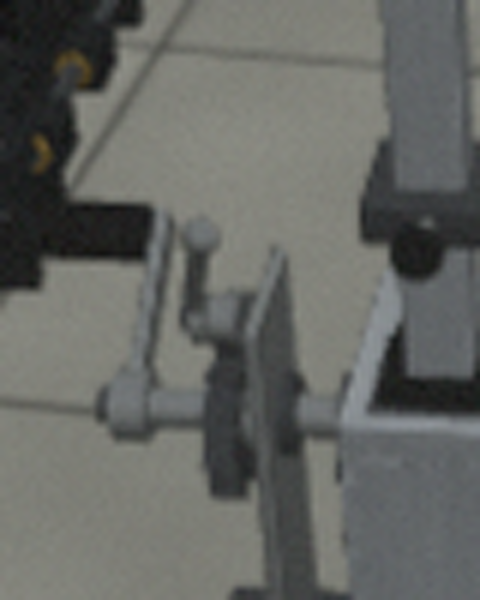

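The force, resolved tangentially, is about 1.8 N in the lowering direction. So the hand carries the light and the tooth is off the pawl. I ease a bit further with a radial correction.

Emit:
send_rows([
  [[0,0,1.2],[0,0,0],22],
  [[0,0,2.4],[0,0,0],22],
  [[0,0,3.6],[0,0,0],22],
  [[0,0,3.6],[0,0,0],22],
  [[0,0,3.6],[0,0,0],22],
])

```text
clock: 8.55
position: [0.5056, -0.184, 0.1667]
tcp_rot: [-0.0, 0.678, 0.735, -0.0]
force: [-3.2, -1.2, 3.0]
grip_width: 0.0233
gripper_force: 20.0
```

```bash
cat >> h.py <<'E'
def circ(phis,cx=0.,cz=150.,r=75.,off=19.,quiet=False):
    s=ctrl.state(); p=stand(s['position']); f=s['force']; F=np.array([f@XH,f@YH,f[2]])
    x,z=p[0]-cx,p[2]+off-cz; ph=np.arctan2(z,-x); rad=np.array([-np.cos(ph),0,np.sin(ph)]); tan=np.array([np.sin(ph),0,np.cos(ph)])
    print('clk',s['clock'],'p',p,'phi',np.degrees(ph).round(1),'r',np.hypot(x,z).round(1),'Frad',(F@rad).round(1),'Ftan',(F@tan).round(1),'Fy',F[1].round(1),'w',s['grip_width'],s['gripper_force'])
    o=[]
    for d in phis:
        a=np.radians(d); o.append([round(-r*np.cos(a)+cx-p[0],1),round(-(r*np.sin(a)+cz-off-p[2]),1)])
    print(o)
E
python3 -c "
from h import *
circ([30,32,34,36])"
```

```text
clk 8.55 p [-67.1 -97.4 166.7] phi 28.0 r 76.0 Frad 4.3 Ftan 1.1 Fy -0.9 w 0.02330875593909482 20.020222552120686
[[np.float64(2.1), np.float64(-1.8)], [np.float64(3.5), np.float64(-4.0)], [np.float64(4.9), np.float64(-6.2)], [np.float64(6.4), np.float64(-8.4)]]
```

Emit:
send_rows([
  [[0,0.8,-1.8],[0,0,0],22],
  [[0,2.2,-4],[0,0,0],22],
  [[0,3.6,-6.2],[0,0,0],22],
  [[0,5.1,-8.4],[0,0,0],22],
  [[0,5.1,-8.4],[0,0,0],22],
])

```text
clock: 9.18
position: [0.5111, -0.1837, 0.1756]
tcp_rot: [0.0, 0.678, 0.735, -0.0]
force: [-5.9, -1.4, 5.8]
grip_width: 0.0229
gripper_force: 20.0
```

```bash
python3 -c "
from h import *
circ([37,38,39,40,41,42],cx=-1.3)"
```

```text
clk 9.175 p [-61.6 -97.4 175.6] phi 36.5 r 75.0 Frad 8.3 Ftan 1.1 Fy -1.0 w 0.022873724508490383 20.030024237930775
[[np.float64(0.4), np.float64(-0.5)], [np.float64(1.2), np.float64(-1.6)], [np.float64(2.0), np.float64(-2.6)], [np.float64(2.8), np.float64(-3.6)], [np.float64(3.7), np.float64(-4.6)], [np.float64(4.6), np.float64(-5.6)]]
```

Emit:
send_rows([
  [[0,-0.4,-1.1],[0,0,0],22],
  [[0,0.4,-2.3],[0,0,0],22],
  [[0,1.2,-3.3],[0,0,0],22],
  [[0,2,-4.3],[0,0,0],22],
  [[0,2.9,-5.3],[0,0,0],22],
  [[0,3.8,-6.3],[0,0,0],22],
  [[0,3.8,-6.3],[0,0,0],22],
])

```text
clock: 10.05
position: [0.5151, -0.1832, 0.1815]
tcp_rot: [0.0, 0.678, 0.735, 0.0]
force: [-0.1, -1.1, 1.9]
grip_width: 0.0234
gripper_force: 20.0
```

```bash
python3 -c "
from h import *
circ([44,46,48,50,52,54,56,58,60],cx=-1.3,cz=151,r=75.3)"
```

```text
clk 10.05 p [-57.6 -97.3 181.5] phi 41.3 r 75.0 Frad 1.4 Ftan 1.3 Fy -1.1 w 0.02336507331134653 20.016917511820793
[[np.float64(2.1), np.float64(-2.8)], [np.float64(4.0), np.float64(-4.7)], [np.float64(5.9), np.float64(-6.5)], [np.float64(7.9), np.float64(-8.2)], [np.float64(9.9), np.float64(-9.8)], [np.float64(12.0), np.float64(-11.4)], [np.float64(14.2), np.float64(-12.9)], [np.float64(16.4), np.float64(-14.4)], [np.float64(18.6), np.float64(-15.7)]]
```

The tangential force is still positive past the starting angle, so the pawl is out. I wind on.

Emit:
send_rows([
  [[0,2.1,-2.8],[0,0,0],22],
  [[0,4,-4.7],[0,0,0],22],
  [[0,5.9,-6.5],[0,0,0],22],
  [[0,7.9,-8.2],[0,0,0],22],
  [[0,9.9,-9.8],[0,0,0],22],
  [[0,12,-11.4],[0,0,0],22],
  [[0,14.2,-12.9],[0,0,0],22],
  [[0,16.4,-14.4],[0,0,0],22],
  [[0,18.6,-15.7],[0,0,0],22],
  [[0,18.6,-15.7],[0,0,0],22],
])

```text
clock: 11.3
position: [0.5337, -0.1818, 0.1973]
tcp_rot: [0.0, 0.678, 0.735, 0.0]
force: [-0.4, -2.8, 3.6]
grip_width: 0.0234
gripper_force: 20.0
```

```bash
python3 -c "
from h import *
circ(list(range(64,125,4)),cx=-1.3,cz=151,r=75.3)"
```

```text
clk 11.3 p [-39.  -97.3 197.3] phi 60.0 r 75.4 Frad 3.4 Ftan 1.2 Fy -2.7 w 0.02341782834442356 20.023119002580643
[[np.float64(4.7), np.float64(-2.4)], [np.float64(9.5), np.float64(-4.5)], [np.float64(14.4), np.float64(-6.3)], [np.float64(19.5), np.float64(-7.8)], [np.float64(24.6), np.float64(-8.9)], [np.float64(29.8), np.float64(-9.6)], [np.float64(35.1), np.float64(-10.0)], [np.float64(40.3), np.float64(-10.0)], [np.float64(45.6), np.float64(-9.6)], [np.float64(50.8), np.float64(-8.9)], [np.float64(55.9), np.float64(-7.8)], [np.float64(61.0), np.float64(-6.3)], [np.float64(65.9), np.float64(-4.5)], [np.float64(70.7), np.float64(-2.4)], [np.float64(75.4), np.float64(0.1)], [np.float64(79.8), np.float64(2.9)]]
```

Emit:
send_rows([
  [[0,4.7,-2.7],[0,0,0],22],
  [[0,9.5,-4.8],[0,0,0],22],
  [[0,14.4,-6.6],[0,0,0],22],
  [[0,19.5,-8.1],[0,0,0],22],
  [[0,24.6,-9.2],[0,0,0],22],
  [[0,29.8,-9.9],[0,0,0],22],
  [[0,35.1,-10.3],[0,0,0],22],
  [[0,40.3,-10.3],[0,0,0],22],
  [[0,45.6,-9.9],[0,0,0],22],
  [[0,50.8,-9.2],[0,0,0],22],
  [[0,50.8,-9.2],[0,0,0],22],
])

```text
clock: 12.68
position: [0.5856, -0.1777, 0.2069]
tcp_rot: [0.002, 0.678, 0.735, 0.001]
force: [4.2, -2.4, 5.8]
grip_width: 0.0233
gripper_force: 20.0
```

```bash
python3 -c "
from h import *
circ(list(range(104,161,4)),cx=-1.3,cz=151,r=75.3)"
```

```text
clk 12.675 p [ 13.1 -97.5 206.9] phi 100.9 r 76.3 Frad 6.5 Ftan 2.9 Fy -2.7 w 0.02325829000960795 20.026934891939163
[[np.float64(3.8), np.float64(1.8)], [np.float64(8.9), np.float64(3.3)], [np.float64(13.8), np.float64(5.1)], [np.float64(18.6), np.float64(7.2)], [np.float64(23.2), np.float64(9.7)], [np.float64(27.7), np.float64(12.5)], [np.float64(32.0), np.float64(15.6)], [np.float64(36.0), np.float64(18.9)], [np.float64(39.8), np.float64(22.6)], [np.float64(43.3), np.float64(26.5)], [np.float64(46.5), np.float64(30.6)], [np.float64(49.5), np.float64(35.0)], [np.float64(52.1), np.float64(39.5)], [np.float64(54.4), np.float64(44.3)], [np.float64(56.4), np.float64(49.1)]]
```

Emit:
send_rows([
  [[0,3.8,-0.2],[0,0,0],22],
  [[0,8.9,1.5],[0,0,0],22],
  [[0,13.8,3.4],[0,0,0],22],
  [[0,18.6,5.5],[0,0,0],22],
  [[0,23.2,8],[0,0,0],22],
  [[0,27.7,10.8],[0,0,0],22],
  [[0,32,13.9],[0,0,0],22],
  [[0,32,13.9],[0,0,0],22],
])

```text
clock: 13.68
position: [0.6176, -0.1752, 0.1926]
tcp_rot: [0.002, 0.678, 0.735, 0.001]
force: [6.9, -2.8, 4.1]
grip_width: 0.0233
gripper_force: 20.0
```

```bash
python3 -c "
from h import *
circ(list(range(132,181,4)),cx=-1.3,cz=152.5,r=75.3)"
```

```text
clk 13.675 p [ 45.3 -97.5 192.6] phi 128.3 r 75.3 Frad 7.4 Ftan 2.7 Fy -3.3 w 0.02330778230786639 20.02703581005335
[[np.float64(3.8), np.float64(3.1)], [np.float64(7.6), np.float64(6.8)], [np.float64(11.1), np.float64(10.7)], [np.float64(14.3), np.float64(14.8)], [np.float64(17.3), np.float64(19.2)], [np.float64(19.9), np.float64(23.7)], [np.float64(22.2), np.float64(28.5)], [np.float64(24.2), np.float64(33.3)], [np.float64(25.8), np.float64(38.3)], [np.float64(27.1), np.float64(43.4)], [np.float64(28.0), np.float64(48.6)], [np.float64(28.5), np.float64(53.8)], [np.float64(28.7), np.float64(59.1)]]
```

Emit:
send_rows([
  [[0,4.8,2.1],[0,0,0],22],
  [[0,8.6,5.8],[0,0,0],22],
  [[0,12.2,9.7],[0,0,0],22],
  [[0,15.4,13.8],[0,0,0],22],
  [[0,18.5,18.2],[0,0,0],22],
  [[0,21.1,22.7],[0,0,0],22],
  [[0,23.4,27.5],[0,0,0],22],
  [[0,23.4,27.5],[0,0,0],22],
])

```text
clock: 14.68
position: [0.6403, -0.1733, 0.1639]
tcp_rot: [0.0, 0.678, 0.735, 0.0]
force: [7.5, -3.1, -0.7]
grip_width: 0.0233
gripper_force: 20.0
```

Run:
```python
from h import *
c=cap('scene'); save(c,'s6',(200,70,300,200),4.5)
circ(list(range(160,201,4)),cx=0,cz=153,r=75.3)
```

```text
clk 14.725 p [ 68.  -97.4 164. ] phi 156.2 r 74.3 Frad 7.5 Ftan 3.4 Fy -2.5 w 0.023118846977393463 20.01219693571329
[[np.float64(2.8), np.float64(4.2)], [np.float64(4.4), np.float64(9.2)], [np.float64(5.7), np.float64(14.3)], [np.float64(6.6), np.float64(19.5)], [np.float64(7.1), np.float64(24.7)], [np.float64(7.3), np.float64(30.0)], [np.float64(7.1), np.float64(35.3)], [np.float64(6.6), np.float64(40.5)], [np.float64(5.7), np.float64(45.7)], [np.float64(4.4), np.float64(50.8)], [np.float64(2.8), np.float64(55.8)]]
```

View pics/s6.png

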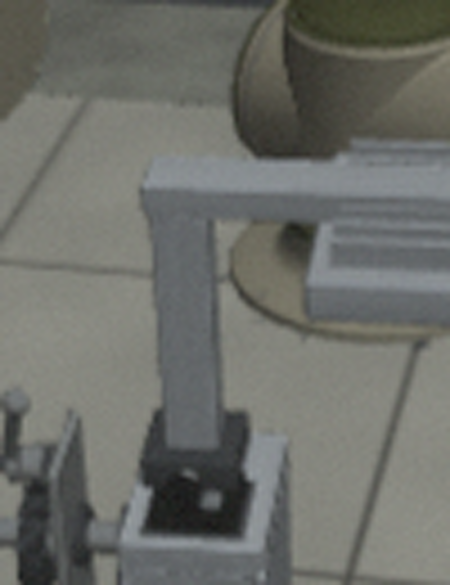

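The collar underside is now about 27 mm above the plate, so at least 11 mm of travel is left.

Emit:
send_rows([
  [[0,3.6,4.2],[0,0,0],22],
  [[0,5.5,9.2],[0,0,0],22],
  [[0,6.9,14.3],[0,0,0],22],
  [[0,7.8,19.5],[0,0,0],22],
  [[0,8.3,24.7],[0,0,0],22],
  [[0,8.5,30],[0,0,0],22],
  [[0,8.5,30],[0,0,0],22],
])

```text
clock: 15.6
position: [0.6474, -0.1724, 0.1343]
tcp_rot: [-0.001, 0.678, 0.735, -0.0]
force: [-3.3, -2.9, -3.7]
grip_width: 0.0233
gripper_force: 20.0
```

Run:
```python
from h import *
circ(list(range(182,207,2)),cx=1.2,cz=153,r=75.3)
```

```text
clk 15.6 p [ 75.2 -97.2 134.3] phi 179.8 r 74.0 Frad -3.6 Ftan 3.7 Fy -2.6 w 0.02328601203857451 20.004232674837112
[[np.float64(1.3), np.float64(2.9)], [np.float64(1.1), np.float64(5.6)], [np.float64(0.9), np.float64(8.2)], [np.float64(0.6), np.float64(10.8)], [np.float64(0.2), np.float64(13.4)], [np.float64(-0.3), np.float64(16.0)], [np.float64(-0.9), np.float64(18.5)], [np.float64(-1.6), np.float64(21.1)], [np.float64(-2.4), np.float64(23.6)], [np.float64(-3.2), np.float64(26.1)], [np.float64(-4.2), np.float64(28.5)], [np.float64(-5.2), np.float64(30.9)], [np.float64(-6.3), np.float64(33.3)]]
```

Emit:
send_rows([
  [[0,-0.5,2.9],[0,0,0],22],
  [[0,-0.7,5.6],[0,0,0],22],
  [[0,-0.9,8.2],[0,0,0],22],
  [[0,-0.9,8.2],[0,0,0],22],
])

```text
clock: 16.1
position: [0.647, -0.1725, 0.1265]
tcp_rot: [0.0, 0.678, 0.735, 0.0]
force: [-2.2, -3.3, -3.7]
grip_width: 0.0229
gripper_force: 20.0
```

Run:
```python
from h import *
circ(list(range(187,207,1)),cx=0,cz=153,r=74.7)
c=dict(np.load('scene.npz')); f=c['frame'].astype(int)
B=[];A=[]
for v in range(165,200):
    for u in range(225,268):
        d=c['depth'][v,u]
        if d<=0: continue
        p=stand(px(c,u,v,d))
        if f[v,u].max()<45: B.append(p)
        elif f[v,u].min()>110: A.append(p)
A=np.array(A);B=np.array(B)
A=A[(A[:,2]>190)&(A[:,2]<212)&(abs(A[:,0]-38)<50)]
B=B[(B[:,0]>0)&(B[:,0]<80)]
print('plate z',np.percentile(A[:,2],[10,50,90]),len(A)); print('black z hist',np.histogram(B[:,2],bins=range(196,240,3)), len(B))
print(B[:60:4])
c=cap('scene'); save(c,'s7',(215,120,285,200),7)
```

```text
clk 16.1 p [ 74.7 -97.2 126.5] phi -174.3 r 75.1 Frad -2.0 Ftan 3.9 Fy -3.1 w 0.022911811895404036 20.002172514796257
[[np.float64(-0.6), np.float64(1.6)], [np.float64(-0.7), np.float64(2.9)], [np.float64(-0.9), np.float64(4.2)], [np.float64(-1.1), np.float64(5.5)], [np.float64(-1.4), np.float64(6.8)], [np.float64(-1.6), np.float64(8.0)], [np.float64(-1.9), np.float64(9.3)], [np.float64(-2.2), np.float64(10.6)], [np.float64(-2.5), np.float64(11.8)], [np.float64(-2.9), np.float64(13.1)], [np.float64(-3.3), np.float64(14.3)], [np.float64(-3.7), np.float64(15.6)], [np.float64(-4.1), np.float64(16.8)], [np.float64(-4.5), np.float64(18.0)], [np.float64(-5.0), np.float64(19.3)], [np.float64(-5.4), np.float64(20.5)], [np.float64(-5.9), np.float64(21.7)], [np.float64(-6.5), np.float64(22.9)], [np.float64(-7.0), np.float64(24.1)], [np.float64(-7.6), np.float64(25.2)]]
plate z [199.15 200.7  202.1 ] 236
black z hist (array([ 0,  0, 15, 31, 58,  5,  0,  0,  0,  2,  8, 10,  7,  4]), array([196, 199, 202, 205, 208, 211, 214, 217, 220, 223, 226, 229, 232,
       235, 238])) 160
[[ 61.3  81.6 236.4]
 [ 71.7  83.6 241.3]
 [ 53.3 111.9 230.2]
 [ 77.9  84.7 243.2]
 [ 75.5  92.5 242. ]
 [ 26.7 109.6 208.9]
 [ 78.4  90.9 241.4]
 [ 31.  108.  209.1]
 [ 79.9  84.8 239.6]
 [ 60.3 106.4 227. ]
 [ 28.2 109.7 204.6]
 [ 79.   90.7 236.8]
 [ 38.7 109.1 209.3]
 [ 79.1  82.3 233.8]
 [ 41.7 107.3 208.7]]
```

View pics/s7.png

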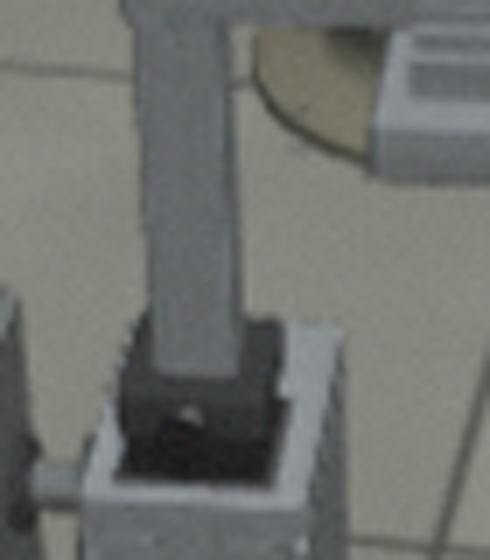

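The buffer top is at about 208.5 mm and the collar underside at about 218 mm, so contact should come near 212–215°.

Emit:
send_rows([
  [[0,-0.7,2.9],[0,0,0],22],
  [[0,-1.1,5.5],[0,0,0],22],
  [[0,-1.6,8],[0,0,0],22],
  [[0,-2.2,10.6],[0,0,0],22],
  [[0,-2.9,13.1],[0,0,0],22],
  [[0,-3.7,15.6],[0,0,0],22],
  [[0,-4.5,18],[0,0,0],22],
  [[0,-4.5,18],[0,0,0],22],
])

```text
clock: 17.15
position: [0.6426, -0.173, 0.1083]
tcp_rot: [0.0, 0.678, 0.735, 0.0]
force: [3.9, -3.6, -4.5]
grip_width: 0.0231
gripper_force: 20.0
```

Run:
```python
from h import *
circ(list(range(200,222,1)),cx=0,cz=153,r=74.7)
```

```text
clk 17.15 p [ 70.3 -97.4 108.3] phi -159.9 r 74.9 Frad 4.9 Ftan 3.0 Fy -3.9 w 0.023121391871015758 19.99443870037794
[[np.float64(-0.1), np.float64(-0.2)], [np.float64(-0.6), np.float64(1.1)], [np.float64(-1.0), np.float64(2.3)], [np.float64(-1.5), np.float64(3.5)], [np.float64(-2.1), np.float64(4.7)], [np.float64(-2.6), np.float64(5.9)], [np.float64(-3.2), np.float64(7.0)], [np.float64(-3.7), np.float64(8.2)], [np.float64(-4.3), np.float64(9.4)], [np.float64(-5.0), np.float64(10.5)], [np.float64(-5.6), np.float64(11.7)], [np.float64(-6.3), np.float64(12.8)], [np.float64(-7.0), np.float64(13.9)], [np.float64(-7.7), np.float64(15.0)], [np.float64(-8.4), np.float64(16.1)], [np.float64(-9.1), np.float64(17.1)], [np.float64(-9.9), np.float64(18.2)], [np.float64(-10.6), np.float64(19.3)], [np.float64(-11.4), np.float64(20.3)], [np.float64(-12.2), np.float64(21.3)], [np.float64(-13.1), np.float64(22.3)], [np.float64(-13.9), np.float64(23.3)]]
```

Emit:
send_rows([
  [[0,0.1,1.4],[0,0,0],22],
  [[0,-0.3,2.6],[0,0,0],22],
  [[0,-0.8,3.8],[0,0,0],22],
  [[0,-1.4,5],[0,0,0],22],
  [[0,-1.9,6.2],[0,0,0],22],
  [[0,-1.9,6.2],[0,0,0],22],
])

```text
clock: 17.9
position: [0.6407, -0.1731, 0.1028]
tcp_rot: [0.0, 0.678, 0.735, 0.0]
force: [1.2, -2.6, 0.4]
grip_width: 0.0232
gripper_force: 20.0
```

Run:
```python
from h import *
circ(list(range(205,215,1)),cx=0.5,cz=153,r=75)
```

```text
clk 17.9 p [ 68.4 -97.3 102.8] phi -155.3 r 74.7 Frad 0.7 Ftan -0.8 Fy -2.7 w 0.023163489688724635 20.011112429201603
[[np.float64(0.1), np.float64(0.5)], [np.float64(-0.5), np.float64(1.7)], [np.float64(-1.1), np.float64(2.8)], [np.float64(-1.7), np.float64(4.0)], [np.float64(-2.3), np.float64(5.2)], [np.float64(-2.9), np.float64(6.3)], [np.float64(-3.6), np.float64(7.4)], [np.float64(-4.3), np.float64(8.5)], [np.float64(-5.0), np.float64(9.6)], [np.float64(-5.7), np.float64(10.7)]]
```

The tangential force fell from +3 to −0.8 N, so the buffer is taking the load. I confirm with a tiny extra step and hold.

Emit:
send_rows([
  [[0,-0.3,0.6],[0,0,0],22],
  [[0,-0.3,0.6],[0,0,0],22],
  [[0,-0.3,0.6],[0,0,0],22],
  [[0,-0.3,0.6],[0,0,0],22],
])

```text
clock: 18.4
position: [0.6403, -0.1731, 0.102]
tcp_rot: [0.0, 0.678, 0.735, 0.0]
force: [1.0, -2.1, 2.6]
grip_width: 0.0233
gripper_force: 20.0
```

Run:
```python
from h import *
circ([205],cx=0.5,cz=153,r=75)
c=cap('scene'); save(c,'s8',(215,120,285,200),7)
```

```text
clk 18.4 p [ 68.  -97.3 102. ] phi -154.6 r 74.7 Frad -0.4 Ftan -2.6 Fy -2.2 w 0.023334208509058922 20.016780830919743
[[np.float64(0.5), np.float64(-0.3)]]
```

View pics/s8.png

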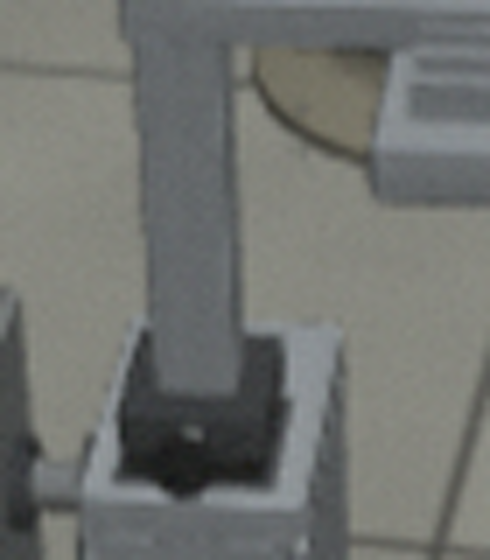

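The collar sits on the buffer, at around row 480 of the crop. I ease back slightly, release the grip and rise.

Emit:
send_rows([
  [[0,0.3,-0.6],[0,0,0],22],
  [[0,0.3,-0.6],[0,0,0],22],
  [[0,0.3,-0.6],[0,0,0],22],
  [[0,0.3,-0.6],[0,0,0],40],
  [[0,0.3,-0.6],[0,0,0],60],
  [[0,0.3,-0.6],[0,0,0],70],
  [[0,0.3,-0.6],[0,0,0],70],
  [[0,0.3,-40],[0,0,0],70],
  [[0,0.3,-100],[0,0,0],70],
  [[0,0.3,-160],[0,0,0],40],
  [[0,0.3,-220],[0,0,0],40],
  [[0,0.3,-220],[0,0,0],40],
])

```text
clock: 19.95
position: [0.6412, -0.1733, 0.3272]
tcp_rot: [0.005, 0.678, 0.735, 0.002]
force: [-0.5, 0.2, -0.3]
grip_width: 0.0357
gripper_force: 0.0
```

Run:
```python
from h import *
s=ctrl.state(); print(stand(s['position']),s['clock'],s['force'],s['grip_width'])
rows([W(21,-3,322),W(21,-3,229),W(-33,-3,229)])
```

```text
[ 68.9 -97.5 327.2] 19.95 [-0.52912732  0.23072696 -0.25739944] 0.03569777944265882
turn [ 0.009  0.005 -0.   ]
[ 94.5 -48.    4.3]
[ 95.  -48.8  97.3]
[  95.  -102.8   96.8]
```

Emit:
send_rows([
  [[50,-48,0],[0,0,0],40],
  [[95,-48,0],[0,0,0],40],
  [[95,-48,0],[0,0,0],40],
  [[95,-48,50],[0,0,0],40],
  [[95,-48,97],[0,0,0],40],
  [[95,-48,97],[0,0,0],40],
  [[95,-57,97],[0,0,0],40],
  [[95,-65,96],[0,0,0],40],
  [[95,-73,95],[0,0,0],40],
  [[95,-80,95],[0,0,0],40],
  [[95,-87,95],[0,0,0],40],
  [[95,-93,96],[0,0,0],40],
  [[95,-98,96],[0,0,0],40],
  [[95,-101,97],[0,0,0],40],
  [[95,-101,97],[0,0,0],40],
])

```text
clock: 21.82
position: [0.5357, -0.0863, 0.2256]
tcp_rot: [0.004, 0.678, 0.735, 0.004]
force: [21.0, 3.6, -2.5]
grip_width: 0.0356
gripper_force: 9.1
```

Run:
```python
from h import *
s=ctrl.state(); print(stand(s['position']),s['clock'],s['force'],s['grip_width'],s['gripper_force'])
```

```text
[-29.3  -2.4 225.6] 21.825 [21.00408442  3.61693524 -2.47171255] 0.03564695089024007 9.111463129520416
```

The stop is reached. I back off and rise, then look.

Emit:
send_rows([
  [[0,6,0],[0,0,0],40],
  [[0,10,0],[0,0,0],40],
  [[0,10,-50],[0,0,0],40],
  [[0,10,-105],[0,0,0],40],
  [[0,-60,-120],[0,0,0],40],
  [[0,-100,-120],[0,0,0],40],
  [[0,-100,-120],[0,0,0],40],
])

```text
clock: 22.7
position: [0.4301, -0.0942, 0.3455]
tcp_rot: [0.0, 0.679, 0.734, -0.0]
force: [-0.0, 0.5, 0.8]
grip_width: 0.0351
gripper_force: 0.0
```

Run:
```python
from h import *
s=ctrl.state(); print(stand(s['position']),s['clock'],s['force'])
c=cap('scene');t=cap('top'); print(proj(c,[W(-22,-1,244),W(21,-1,244)]),proj(t,[W(-22,-1,244),W(21,-1,244)]))
a=np.asarray(c['frame'])[110:230,160:290]; b=np.asarray(t['frame'])[150:250,230:360]
im=np.vstack([a,b]); cv2.imwrite('pics/s9.png',cv2.resize(im,None,fx=2.7,fy=2.7,interpolation=cv2.INTER_CUBIC)[...,::-1])
```

```text
[-135.2   -1.8  345.5] 22.7 [-0.03698268  0.45944735  0.75550185]
[[207.3789317  149.14004913]
 [203.16721408 159.62285214]] [[313.72769377 210.2883023 ]
 [312.42575092 189.3389502 ]]
```

View pics/s9.png

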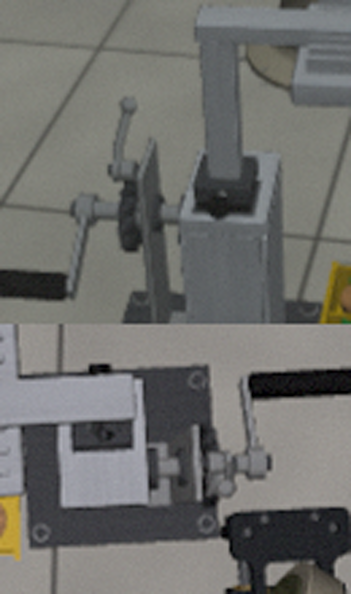

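The lever ball is back at native (207,148), which matches hold. The collar rests on the buffer and the robot is clear.

```bash
python3 -c "
from h import *
print(job.hand_in())"
```

```text
the job is handed in; nothing more can be done
None
```

The job is handed in at about 23 s of the 72 s allowed, but no verdict came back: the last pictures show the collar resting on the buffer, the release lever back at hold and the robot clear, though the pawl itself could not be seen.

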